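# Shut the gear cover and press the splined drive gear home

## Task

The wire-feed drive unit on the bench is being put back together. First press its hinged black cover down until the catch holds it shut; then take the gear with the eight-sided hub, turn it until its bore meshes with the splined shaft, slide it down and press it fully home against the spring washer under it. Finish still pressing: the gear must be held down at the bottom of the spring by the gripper when you stop, and the other loose things on the bench are left where they lie.

Things in the scene. Friction and masses are not known exactly. Their poses are not given: they have to be found in the camera images.
- unit: Fixed aluminium drive unit lying on the bench, 130 x 240 mm, flat deck 55 mm above the bench. Origin: centre of its underside; z up; x along the 130 mm side, y along the 240 mm side. The splined shaft stands up from the deck at x = 0, y = -70 mm; a low gear box with the hinged cover takes the half towards +y. Brass wire guides stick out 14 mm from both x ends, below the deck.
- deck (a point): Point on the shaft axis at deck height, 55 mm above the bench; axes as the unit. Steel shaft: 14 mm round core with four splines along the unit's +x, -x, +y, -y, each 5.5 mm wide, reaching 11 mm from the axis, up to 34 mm above the deck. Above them a round nose 13.6 mm in diameter goes up 8 mm, then tapers over 8 mm to 7 mm at its top.
- shaft_top (a point): Top of the shaft's nose, on the axis, 50 mm above the deck; axes as the unit.
- seat (a joint): How far the spring washer is pushed down (m), 0 free to 0.008 at the bottom stop. Brass disc 40 mm in diameter round the shaft; its top is 16 mm above the deck when free, 8 mm when at the bottom. It pushes up with 5 N when free and about 11.4 N at the bottom, so the gear's own weight (2 to 3.3 N) does not push it down.
- cover (a joint): Angle of the black cover (rad): 0 shut, up to 0.78 open; it starts between about 0.55 and 0.77. A light spring opens it to there. Below about 0.1 rad its nose meets a sprung steel catch at the free edge: push with 10 to 12 N down to 0 rad, it snaps past and stays shut; let go earlier, it springs open or rests unlatched on the catch.
- cover_hinge (a point): Middle of the cover's hinge axis, which runs along the unit's x, 18 mm above the deck; axes as the unit. The free edge lies towards the unit's +y when shut and swings up.
- cover_press (a point): Point on the cover's upper face near its free edge, at mid width, 95 mm from the hinge line, 4 mm above the plane through the hinge. Moves with the cover: y points from hinge to free edge, z is the cover's outward normal. Cover: plate 112 mm wide along x, 6 mm thick, 110 mm from hinge to free edge. When shut this point is 22 mm above the deck.
- gear: Loose steel drive gear, 42 mm tall, 0.2 to 0.34 kg, standing on the bench. Origin: centre of its underside, z up along its axis. Toothed flange 58 mm in diameter, 10 mm thick at the bottom; above it up to the top an eight-sided hub, 32 mm across flats. The flats face the gear's x axis and every 45 degrees from it: grip two opposite flats, fingertips above the flange.
- gear_top (a point): Centre of the gear's top face, 42 mm above its origin; axes as the gear. Through bore 16 mm across its lands with four slots, 25 mm across, along the gear's +x, -x, +y, -y. It passes over the splines when these axes are parallel to the unit's (any quarter turn) within about 8 degrees, with 1 mm play around. Fully home the underside is 8 mm above the deck and the top is level with the shaft's nose.
- plain_gear: Bystander: a similar loose steel gear, same 58 mm flange, but only 26 mm tall, with a round hub and plain round bore; it does not fit. Origin: centre of its underside. The two gears may swap places.
- cap_nut: Bystander: black plastic cap nut, 30 mm in diameter, 23 mm tall. Origin: centre of its underside.
- jar: Bystander: glass jar, 56 mm in diameter, 75 mm tall. Origin: centre of its underside.
- spray_can: Bystander: spray can, 60 mm in diameter, 170 mm tall. Origin: centre of its underside.
- wrench: Bystander: a wrench lying on the bench. Origin: its middle, on the underside.
- brush: Bystander: a brush lying on the bench. Origin: its middle, on the underside.
- square: Bystander: dark steel L-shaped welding magnet, 70 x 68 x 30 mm. Origin: on the bench, in its longer leg.
There are look-alikes about, which are no part of the job. What is shaped like the gear but pink or yellow is not meant.

How it is judged:
By the outcome, as a careful person would: the job done as asked, in the order asked, and still so for the second after the job is handed in, while the arm keeps its last pose, push and grip.
It also fails if it takes over 61 s, if anything falls off the work surface, if the arm or the gripper's body presses on something with over 40 N, if the wrist force passes 120 N, or if a joint passes its speed limit or range.

## Robot

A 6-joint arm with a two-finger parallel gripper is mounted at the origin on the work surface. World frame = base frame: x ahead of the robot, y to its left, z up, the work surface at z = 0. Lengths are in mm, angles in degrees, forces in N, time in s.
With the tool pointing down it reaches from about 275 to 775 mm from the base axis. Payload 14.6 kg.
Tool frame: the origin (TCP) lies on the centre line of the jaws, within the pads' length; the fingertips stand 11 mm ahead of it and the grasp point (between the pads) lies 8 mm behind it; z points along the fingers, y is the line along which they close (so a half turn about z gives the same grasp; the last joint's range is limited). The gripper opens to 85 mm and grips with 20 to 120 N. Pads are 22 mm wide; open, the fingers measure 114 mm over their backs; the gripper's body (76 mm by 85 mm) begins 54 mm behind the grasp point. The pads swing forward as they close: fully open they stand 13 mm farther back than shut.
Start: joints at [-79.83, 15.075, -2.767, 72.158, 0, 81.102], TCP at [171.506, -496.199, 221.978] pointing down, gripper open.
Joint ranges: [-151.79, 151.79], [-50.71, 97.33], [-67.44, 78.34], [-121.81, 120.89], [-77.56, 73.72], [-180, 180]. Speed limits (degrees/s): [108.29, 108.29, 147.25, 159.86, 180, 180].

## Interface

Orientations are given as a 3x3 rotation matrix whose columns are the frame's x, y, z axes.
In Python, from plant import ctrl gives the robot as it stands. The module is installed in compiled form; this text tells all that it offers.
- The arm moves only by the shell command python3 -m inch 'ROWS'. ROWS is JSON, one flat list of numbers, 7 for each row, row after row: the gripper's target within -1 to 1 (fully open at 1, half-way at 0, shut at -1), then the shift along the tool's x, y, z in m, then the turn, a rotation vector about the tool's x, y, z in rad. A call has exactly 5 rows; each row is the pose to reach, as a shift and turn from the pose commanded when the call began, along the tool's axes at that moment; what a row does not reach only later rows make up. A row lasts 1/12 s, in which the tool goes at most 41.7 mm and 7.16 degrees, less where a joint would pass 70% of its speed; a pose out of reach is approached as far as the arm can. A call with a gripper value outside its range is refused whole. The fingers move at their own pace and stop on an object; the grip force is fixed at half the most. Time passes only in rows, so rows that repeat a pose let the fingers close, or fill a call up. It gives the time, the measured TCP pose, the force, the opening and the grip force at its end, in the units of the state.
- ctrl.observe(): the state, without advancing time (a new reading comes with each control period).
- ctrl.get_image(name): name is "scene" or "top" or "wrist"; returns the picture (420x560x3 uint8, red, green, blue); there is no depth.
- ctrl.camera_params(name): a dict with "fovy" (degrees; the focal length in pixels is half the picture's height over the tangent of half this angle, whatever the lens; pixels are square), "cx", "cy" (the principal point, pixels), "world_to_cam" (4x4, takes a point from world to camera coordinates). Camera axes: x right, y down, z forward; pixel columns grow to the right and rows downward; lengths in mm; the calibration is good to about 2 mm. A picture is of the moment at which its call begins: read the wrist's pose just before it. camera_params takes no time and is no camera call; for the wrist camera it gives the pose at the moment of the call.
- ctrl.job_done(): hands the job in; it is judged then, once.
The state is a dict: "t": time; "joints": joint angles; "dq": joint speeds; "joint_torque": joint torques, N m; "tool_pos": TCP position; "orientation": TCP orientation; "wrist_force": force on the tool from outside, world axes, zero at the start; "moment": the same for the moment, N m; "grip_width": finger opening in mm; "finger_force": force on a finger pad.
Only numpy, scipy, OpenCV 4.12 (cv2) and the standard library are available. Lean on these libraries where they do the work, as an engineer would, in place of code of your own. Each camera call takes 0.05 s, during which the arm holds its last target. There are 200 camera calls.

## Working session

There is one attempt and no reset: what is moved stays moved. The work goes in short steps, Python scripts to look and compute and a shell command to move; the robot and the scene stay as the last step left them, time stands still between calls to the robot, and variables do not carry over. Pictures are saved under pics/ and viewed, at most 10 in all, crops included, and the job is handed in when it is done.

```bash
mkdir -p pics; python3 - <<'E'
from plant import ctrl
import cv2
for n in("scene","top"):
    im=ctrl.get_image(n); cv2.imwrite(f"pics/{n}0.png",im[...,::-1]); p=ctrl.camera_params(n); print(n,p)
s=ctrl.observe();print(s)
E
```

```text
scene {'fovy': 52.38689391053416, 'cx': 278.0938843136685, 'cy': 206.32204406531238, 'world_to_cam': array([[ 6.27130501e-01,  7.78913609e-01,  9.60993027e-04,
        -3.47822327e+02],
       [ 6.22122308e-01, -5.00149214e-01, -6.02340932e-01,
        -3.00961041e+02],
       [-4.68690909e-01,  3.78344226e-01, -7.98238359e-01,
         1.36422017e+03],
       [ 0.00000000e+00,  0.00000000e+00,  0.00000000e+00,
         1.00000000e+00]])}
top {'fovy': 51.518365168880706, 'cx': 275.69886382105693, 'cy': 217.1869000297643, 'world_to_cam': array([[ 1.18186152e-02, -9.99930059e-01,  4.44591830e-04,
        -3.81262174e+01],
       [-9.95300042e-01, -1.18066267e-02, -9.61167524e-02,
         5.79812349e+02],
       [ 9.61152790e-02,  6.93464648e-04, -9.95369968e-01,
         1.34070993e+03],
       [ 0.00000000e+00,  0.00000000e+00,  0.00000000e+00,
         1.00000000e+00]])}
{'t': 0.1, 'joints': array([-7.98306442e+01,  1.50949320e+01, -2.79894224e+00,  7.21583247e+01,
        3.49606409e-04,  8.11008253e+01]), 'dq': array([ 0.02076923, -0.10326351,  0.03776773,  0.05765852,  0.05423685,
       -0.05286278]), 'joint_torque': array([ 3.14454366e-03, -6.38579035e+01,  3.85062110e+01,  9.91818466e-03,
       -1.84696512e-05,  1.72915958e-05]), 'tool_pos': array([ 171.45978161, -495.95157912,  221.59128599]), 'orientation': array([[ 9.45128505e-01,  3.26698767e-01, -1.54846433e-04],
       [ 3.26698770e-01, -9.45128090e-01,  8.97808731e-04],
       [ 1.46963292e-04, -8.99132764e-04, -9.99999585e-01]]), 'wrist_force': array([ 0.83936097,  0.26464211, -0.22146471]), 'moment': array([-0.02156093, -0.02819558, -0.01521326]), 'finger_force': 0.0, 'grip_width': 85.65731080388896}
```

View pics/top0.png

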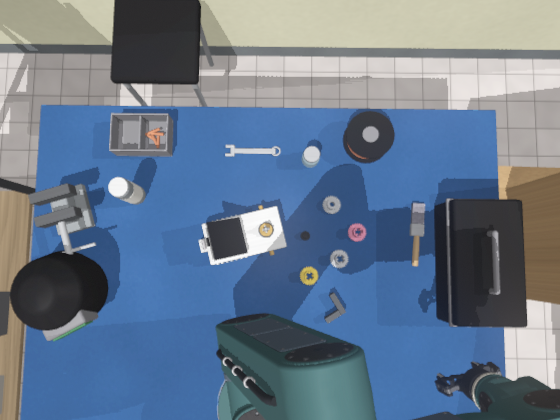

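View pics/scene0.png

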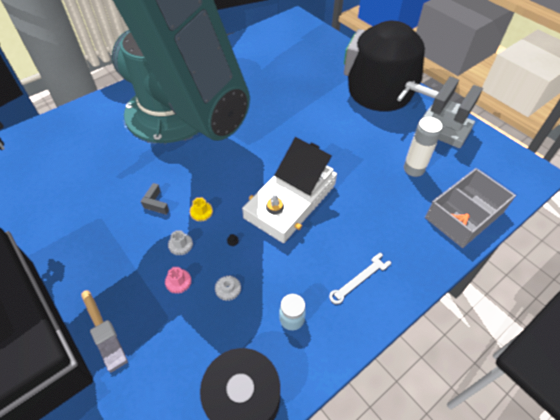

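Top view: the candidates are grey gears at (332,205) and (340,259), pink at (357,232) and yellow at (309,276). The unit's shaft is near (266,229) and the cover is open near (226,238). In the scene view the grey gears are at (228,288) and (180,242); the latter looks taller. Next I'll take close crops.

```bash
python3 - <<'E'
import cv2,numpy as np
t=cv2.imread("pics/top0.png");s=cv2.imread("pics/scene0.png")
def c(im,x,y,w,h,k): return cv2.resize(im[y:y+h,x:x+w],None,fx=k,fy=k,interpolation=cv2.INTER_CUBIC)
a=c(t,195,195,100,75,4); b=c(t,295,190,80,100,3)
cv2.imwrite("pics/c1.png",cv2.resize(t[190:290,195:375],None,fx=4.4,fy=4.4,interpolation=cv2.INTER_CUBIC))
cv2.imwrite("pics/c2.png",cv2.resize(s[135:305,150:350],None,fx=3.5,fy=3.5,interpolation=cv2.INTER_CUBIC))
E
```

```text
(no output)
```

View pics/c1.png

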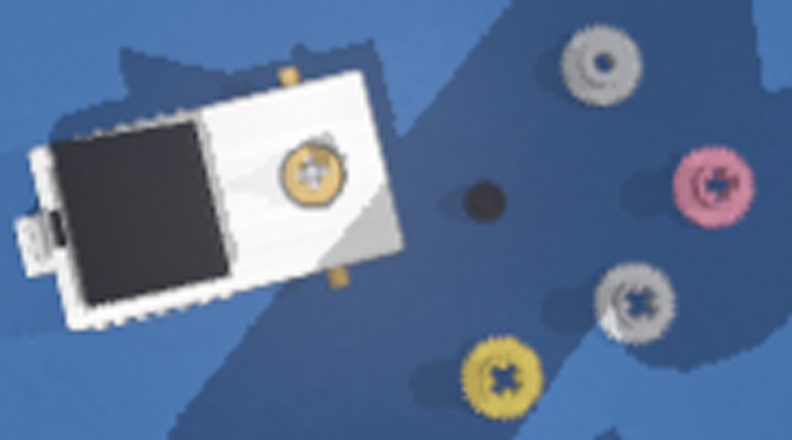

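View pics/c2.png

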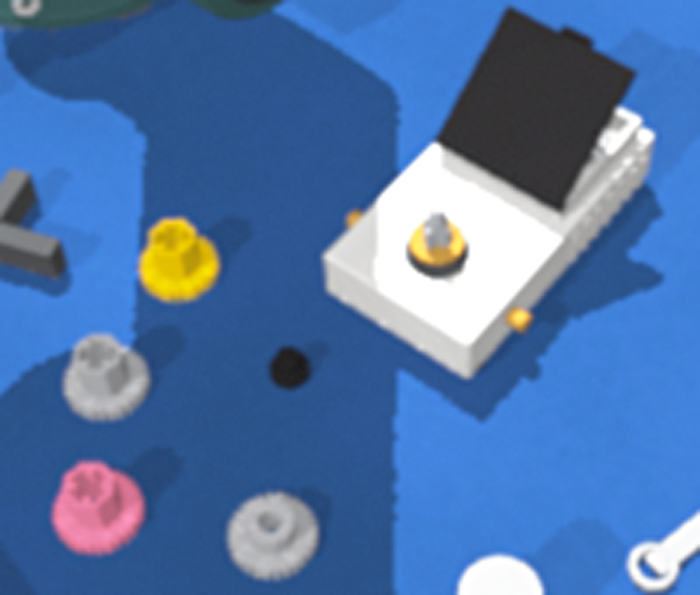

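The target is the grey gear with the cross bore, at c1 (637,303), which is top (340,259). The other grey gear, at c1 (602,65), has a round bore. The shaft is at c1 (314,173) and the unit's deck corners on the −y end are at (358,70) and (403,248).

```bash
cat > h.py <<'E'
import numpy as np
from plant import ctrl
def ray(p,u,v,z):
    f=210/np.tan(np.radians(p["fovy"]/2)); M=p["world_to_cam"]; R,t=M[:3,:3],M[:3,3]
    o=-R.T@t; d=R.T@np.array([(u-p["cx"])/f,(v-p["cy"])/f,1]); return o+d*(z-o[2])/d[2]
def proj(p,X):
    f=210/np.tan(np.radians(p["fovy"]/2)); M=p["world_to_cam"]; c=M[:3,:3]@X+M[:3,3]
    return np.array([f*c[0]/c[2]+p["cx"],f*c[1]/c[2]+p["cy"]])
E
python3 - <<'E'
from h import *
p=ctrl.camera_params("top")
P=lambda x,y,z:ray(p,195+x/4.4,190+y/4.4,z)
q=ctrl.camera_params("scene"); S=lambda x,y,z:ray(q,150+x/3.5,135+y/3.5,z)
print("gear flange",P(635,304,10),"top",P(640,302,42))
print("gear scene top",S(99,350,42),"flange",S(106,384,8))
print("shaft top",P(314,173,105),"scene",S(437,217,105),"washer",P(313,175,71))
a,b,c,d=[P(*k,55) for k in((358,70),(403,248),(33,150),(72,328))]
print(a,b,c,d); print(np.linalg.norm(a-b),np.linalg.norm(a-c))
for v in (b-a,d-c): print("x",np.degrees(np.arctan2(*v[1::-1])))
for v in (c-a,d-b): print("y",np.degrees(np.arctan2(*v[1::-1])))
print("nose scene corners", S(327,258,55),S(470,347,55))
s=ctrl.observe(); w=ctrl.camera_params("wrist")
M=w["world_to_cam"];o=-M[:3,:3].T@M[:3,3];print("wcam in tool",s["orientation"].T@(o-s["tool_pos"]),s["orientation"].T@M[:3,:3].T,w["fovy"],w["cx"],w["cy"])
E
```

```text
gear flange [ 451.43415899 -233.65885758   10.        ] top [ 452.80724065 -232.49631883   42.        ]
gear scene top [ 452.71598146 -227.85583829   42.        ] flange [ 457.40530592 -232.23022811    8.        ]
shaft top [536.39322427  -4.11742842 105.        ] scene [546.60635157  -3.62974347 105.        ] washer [537.32253077  -2.70336075  71.        ]
[612.64417113 -32.91771255  55.        ] [488.23874667 -65.69434433  55.        ] [553.59366552 193.72224398  55.        ] [430.16897201 163.22693802  55.        ]
128.65075680015414 234.2063878456213
x -165.23991474267334
x -166.12153113253825
y 104.60360288296363
y 104.23381673760244
nose scene corners [495.58394416 -63.45815056  55.        ] [617.93117981 -32.07104426  55.        ]
wcam in tool [  77.6800862    -0.82176889 -151.942772  ] [[ 5.26994850e-04 -9.51734654e-01 -3.06921603e-01]
 [ 9.99999854e-01  5.39469480e-04  4.41903509e-05]
 [ 1.23517349e-04 -3.06921581e-01  9.51734799e-01]] 60.912473773956556 280.29866902520496 209.56105044912965
```

```bash
python3 -m inch '[1,0.025,-0.011,0.005,0,0,0, 1,0.06,-0.027,0.012,0,0,0, 1,0.1,-0.045,0.02,0,0,0, 1,0.14,-0.063,0.028,0,0,0, 1,0.176,-0.079,0.036,0,0,0]'; python3 -m inch '[1,0.038,-0.017,0.008,0,0,0, 1,0.076,-0.034,0.016,0,0,0, 1,0.114,-0.051,0.024,0,0,0, 1,0.15,-0.068,0.031,0,0,0, 1,0.176,-0.08,0.036,0,0,0]'
python3 - <<'E'
from h import *
import cv2,pickle
pickle.dump(ctrl.camera_params("wrist"),open("w1.pkl","wb")); s=ctrl.observe();print(s["tool_pos"],s["orientation"],s["dq"])
cv2.imwrite("pics/w1.png",ctrl.get_image("wrist")[...,::-1])
E
```

```text
t: 0.52
tool_pos: [309.7, -365.4, 186.5]
orientation: [[0.945, 0.326, 0.0], [0.326, -0.945, 0.0], [0.0, -0.0, -1.0]]
wrist_force: [0.4, -0.6, 0.7]
grip_width: 85.2
finger_force: 0.0
t: 0.93
tool_pos: [450.6, -231.2, 150.1]
orientation: [[0.945, 0.328, -0.0], [0.328, -0.945, 0.001], [-0.0, -0.001, -1.0]]
wrist_force: [0.2, -1.6, -0.5]
grip_width: 85.4
finger_force: 0.0
[ 450.57691658 -231.16733115  150.06994071] [[ 9.44723091e-01  3.27869040e-01 -4.16688837e-04]
 [ 3.27869279e-01 -9.44722760e-01  8.01652307e-04]
 [-1.30818456e-04 -8.93958914e-04 -9.99999592e-01]] [39.01355874 12.01779001  7.55024058 -4.68804509 -0.42997229 38.16158788]
```

View pics/w1.png

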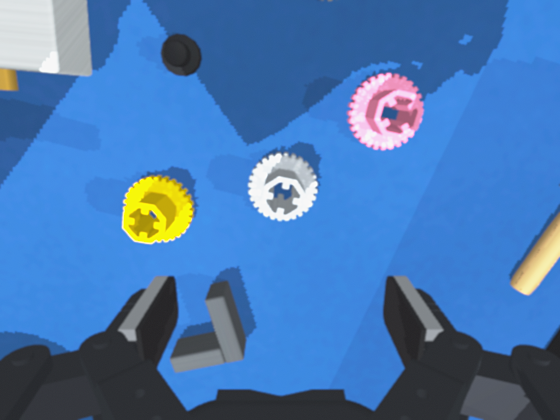

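The target gear (grey, cross bore, octagonal hub) is at wrist (283,186), top face around (285,195). Cap nut is at (181,53), pink at (386,111), yellow at (158,208). I'll enlarge the target.

```bash
python3 - <<'E'
import cv2
t=cv2.imread("pics/w1.png")
cv2.imwrite("pics/c3.png",cv2.resize(t[145:229,243:327],None,fx=7,fy=7,interpolation=cv2.INTER_CUBIC))
E
```

```text
(no output)
```

View pics/c3.png

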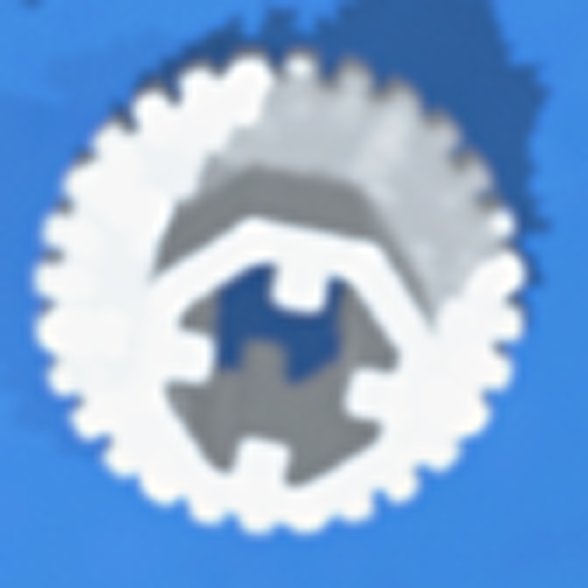

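The lands are at crop (302,290), (195,355), (375,395) and (262,462), with slots on the diagonals. The octagon's upper edge runs from (255,222) to (380,248).

```bash
python3 - <<'E'
from h import *
import pickle
w=pickle.load(open("w1.pkl","rb")); P=lambda x,y,z:ray(w,243+x/7-.43,145+y/7-.43,z)
t,l,r,b=[P(*k,42) for k in((302,290),(195,355),(375,395),(262,462))]
a=lambda v:np.degrees(np.arctan2(v[1],v[0]))
print("centre",(t+l+r+b)/4,"land angs",a(r-l),a(b-t),np.linalg.norm(r-l),np.linalg.norm(b-t))
e0,e1,e2=P(255,222,42),P(380,248,42),P(435,330,42);print("edges",a(e1-e0),np.linalg.norm(e1-e0),a(e2-e1),np.linalg.norm(e2-e1))
print("flange",P(280,292,10))
p=ctrl.camera_params("top"); T=lambda x,y,z:ray(p,195+x/4.4,190+y/4.4,z)
print("hinge line",T(205,121,75),T(232,273,75),"free",T(53,143,130),T(88,305,130))
print(proj(w,np.array([487,-65,55])))
E
```

```text
centre [ 453.5952582  -231.39865506   42.        ] land angs -83.821595468867 -173.31242813286678 19.995430682474215 19.828527978971017
edges -82.80069403748314 13.598553562892638 -127.02066255609635 10.861394616166399
flange [ 454.73658877 -230.77083929   10.        ]
hinge line [573.49553992  72.2396171   75.        ] [469.17392137  51.73027041  75.        ] free [552.49283928 167.95607673 130.        ] [446.30721624 142.1601687  130.        ]
[58.23088186 76.08700216]
```

```bash
python3 -m inch '[-1,0.012,-0.022,-0.01,0,0,0.02, -1,0.03,-0.055,-0.03,0,0,0.04, -1,0.048,-0.09,-0.04,0,0,0.06, -1,0.065,-0.125,-0.04,0,0,0.08, -1,0.083,-0.158,-0.04,0,0,0.08]'; python3 -m inch '[-1,0.012,-0.033,0,0,0,0, -1,0.025,-0.066,0,0,0,0, -1,0.038,-0.1,0,0,0,0, -1,0.05,-0.135,0.005,0,0,0, -1,0.068,-0.165,0.01,0,0,0]'; python3 - <<'E'
from h import *
s=ctrl.observe();print(s["tool_pos"],s["orientation"],s["dq"])
E
```

```text
t: 1.4
tool_pos: [475.9, -55.7, 191.4]
orientation: [[0.969, 0.249, 0.001], [0.249, -0.969, -0.0], [0.001, 0.0, -1.0]]
wrist_force: [1.0, 0.5, 0.1]
grip_width: 25.0
finger_force: 0.0
t: 1.82
tool_pos: [499.6, 121.4, 180.9]
orientation: [[0.968, 0.251, -0.0], [0.251, -0.968, 0.0], [-0.0, -0.0, -1.0]]
wrist_force: [1.1, -0.0, 0.6]
grip_width: 0.4
finger_force: 0.0
[499.63653176 121.42257385 180.90667913] [[ 9.68114161e-01  2.50509419e-01 -5.75014100e-05]
 [ 2.50509423e-01 -9.68114156e-01  9.43882541e-05]
 [-3.20227823e-05 -1.05783250e-04 -9.99999994e-01]] [44.72398787 22.14226509 20.704072   -1.56738492 -0.14026013 44.31028165]
```

```bash
python3 -m inch '[-1,0.004,0,0.012,0,0,0, -1,0.004,0,0.025,0,0,0, -1,0.004,-0.007,0.032,0,0,0, -1,0.004,-0.0135,0.039,0,0,0, -1,0.004,-0.0135,0.039,0,0,0]'; python3 -m inch '[-1,0,-0.005,0.008,0,0,0, -1,0,-0.01,0.016,0,0,0, -1,0,-0.014,0.025,0,0,0, -1,0,-0.0165,0.034,0,0,0, -1,0,-0.0175,0.038,0,0,0]'; python3 -m inch '[-1,0,-0.001,0.002,0,0,0, -1,0,-0.001,0.004,0,0,0, -1,0,-0.001,0.006,0,0,0, -1,0,-0.001,0.008,0,0,0, -1,0,-0.001,0.008,0,0,0]'
```

```text
t: 2.23
tool_pos: [499.9, 134.1, 140.8]
orientation: [[0.968, 0.25, -0.002], [0.25, -0.968, 0.0], [-0.002, -0.001, -1.0]]
wrist_force: [-0.0, 0.2, 0.1]
grip_width: 0.1
finger_force: 0.0
t: 2.65
tool_pos: [496.1, 150.7, 102.5]
orientation: [[0.968, 0.25, -0.001], [0.25, -0.968, -0.0], [-0.001, -0.0, -1.0]]
wrist_force: [-0.4, -0.4, 1.2]
grip_width: -0.1
finger_force: 0.7
t: 3.07
tool_pos: [496.5, 151.2, 95.7]
orientation: [[0.968, 0.25, 0.0], [0.25, -0.968, 0.0], [0.0, 0.0, -1.0]]
wrist_force: [0.4, -0.1, 1.0]
grip_width: 0.1
finger_force: 0.4
```

```bash
python3 -m inch '[-1,0,-0.001,0.002,0,0,0, -1,0,-0.001,0.004,0,0,0, -1,0,-0.001,0.005,0,0,0, -1,0,-0.001,0.006,0,0,0, -1,0,-0.001,0.006,0,0,0]'; python3 -m inch '[-1,0,0,0.001,0,0,0, -1,0,0,0.002,0,0,0, -1,0,0,0.003,0,0,0, -1,0,0,0.003,0,0,0, -1,0,0,0.003,0,0,0]'
```

```text
t: 3.48
tool_pos: [496.1, 152.4, 89.7]
orientation: [[0.968, 0.25, -0.0], [0.25, -0.968, 0.0], [-0.0, -0.0, -1.0]]
wrist_force: [1.4, 0.2, 1.2]
grip_width: -0.3
finger_force: 0.5
t: 3.9
tool_pos: [496.1, 152.3, 86.8]
orientation: [[0.968, 0.25, -0.0], [0.25, -0.968, -0.0], [-0.0, 0.0, -1.0]]
wrist_force: [-0.2, 0.7, 1.3]
grip_width: 0.0
finger_force: 0.5
```

```bash
python3 -m inch '[-1,0,0,0.001,0,0,0, -1,0,0,0.002,0,0,0, -1,0,0,0.003,0,0,0, -1,0,0,0.003,0,0,0, -1,0,0,0.003,0,0,0]'; python3 -m inch '[-1,0,0,0.001,0,0,0, -1,0,0,0.002,0,0,0, -1,0,0,0.003,0,0,0, -1,0,0,0.003,0,0,0, -1,0,0,0.003,0,0,0]'
```

```text
t: 4.32
tool_pos: [496.1, 152.3, 83.8]
orientation: [[0.968, 0.25, -0.0], [0.25, -0.968, -0.0], [-0.0, 0.0, -1.0]]
wrist_force: [0.8, 0.6, 1.2]
grip_width: 0.2
finger_force: 0.6
t: 4.73
tool_pos: [496.1, 152.3, 80.8]
orientation: [[0.968, 0.25, -0.0], [0.25, -0.968, -0.0], [-0.0, 0.0, -1.0]]
wrist_force: [0.6, 1.1, 1.5]
grip_width: -0.1
finger_force: 0.6
```

```bash
python3 - <<'E'
from h import *
import cv2
a=ctrl.get_image("wrist")[...,::-1]; b=ctrl.get_image("scene")[...,::-1]
b=cv2.resize(b[120:260,210:370],None,fx=2.4,fy=2.4,interpolation=cv2.INTER_CUBIC)
a=cv2.resize(a,(400,300)); b=cv2.resize(b,(400,350))
o=np.zeros((350,800,3),np.uint8);o[:300,:400]=a;o[:,400:]=b
cv2.imwrite("pics/w2.png",o)
E
```

```text
(no output)
```

View pics/w2.png

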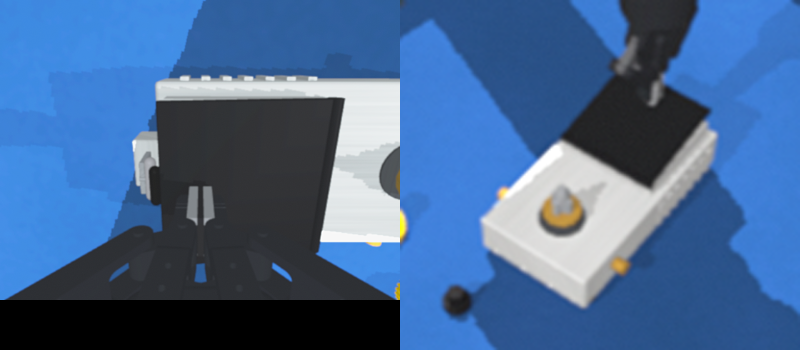

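The fingertips (left view, (200,205)) rest on the cover about 20 mm from its free edge, and the cover is nearly shut. I'll keep pressing.

```bash
python3 -m inch '[-1,0,0,0.001,0,0,0, -1,0,0,0.002,0,0,0, -1,0,0,0.003,0,0,0, -1,0,0,0.003,0,0,0, -1,0,0,0.003,0,0,0]'; python3 -m inch '[-1,0,0,0.001,0,0,0, -1,0,0,0.002,0,0,0, -1,0,0,0.003,0,0,0, -1,0,0,0.003,0,0,0, -1,0,0,0.003,0,0,0]'
```

```text
t: 5.25
tool_pos: [496.1, 152.3, 77.8]
orientation: [[0.968, 0.25, -0.0], [0.25, -0.968, -0.0], [-0.0, 0.0, -1.0]]
wrist_force: [1.1, 1.2, 2.7]
grip_width: 0.2
finger_force: 0.7
t: 5.67
tool_pos: [496.4, 152.5, 76.2]
orientation: [[0.968, 0.25, 0.002], [0.25, -0.968, 0.001], [0.002, -0.0, -1.0]]
wrist_force: [-6.5, 0.2, 25.6]
grip_width: 0.0
finger_force: 12.4
```

```bash
python3 -m inch '[-1,0,0,-0.02,0,0,0, -1,0,0,-0.055,0,0,0, 0,-0.005,0.02,-0.09,0,0,0, 1,-0.015,0.055,-0.115,0,0,0, 1,-0.02,0.085,-0.12,0,0,0]';python3 -m inch '[1,0,0.005,0,0,0,0, 1,0,0.009,0,0,0,0, 1,0,0.009,0,0,0,0, 1,0,0.009,0,0,0,0, 1,0,0.009,0,0,0,0]'
python3 - <<'E'
from h import *
import cv2,pickle
s=ctrl.observe();print(s["tool_pos"],s["dq"],s["grip_width"],s["wrist_force"])
pickle.dump(ctrl.camera_params("wrist"),open("w3.pkl","wb"))
cv2.imwrite("pics/w3.png",ctrl.get_image("wrist")[...,::-1])
cv2.imwrite("pics/s3.png",ctrl.get_image("scene")[...,::-1])
E
```

```text
t: 6.08
tool_pos: [498.8, 64.2, 198.5]
orientation: [[0.968, 0.252, 0.005], [0.252, -0.968, -0.001], [0.004, 0.002, -1.0]]
wrist_force: [1.2, 0.8, 0.8]
grip_width: 35.8
finger_force: 0.0
t: 6.5
tool_pos: [499.9, 57.1, 194.3]
orientation: [[0.968, 0.251, -0.001], [0.251, -0.968, 0.0], [-0.001, -0.0, -1.0]]
wrist_force: [0.2, 0.1, 0.2]
grip_width: 85.7
finger_force: 0.0
[499.89954371  57.13463699 194.2681367 ] [ 0.19350552 -0.03332648  0.06967389  0.07527685 -0.02011373 -0.07026559] 85.70216734378472 [0.16616565 0.0533687  0.21734566]
```

View pics/w3.png

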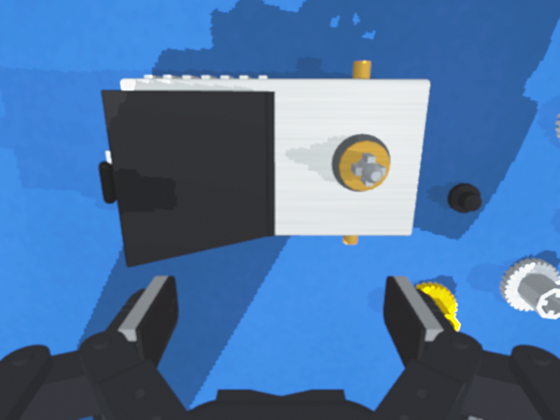

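The picture shows the cover sprung open again: it widens towards its free edge at x≈105–128. The earlier stop was at the catch. The pads look shorter than stated (open tip corner at (176,280)). The shaft top is at (374,173) and the washer centre at (362,163). I'll re-measure the hinge and shaft.

```bash
python3 - <<'E'
from h import *
import pickle,cv2
w=pickle.load(open("w3.pkl","rb"))
print("shaft top",ray(w,374,174,105),"washer",ray(w,362,163,71),"hinge",ray(w,274,92,76),ray(w,274,235,76))
print("corners",ray(w,429,80,55),ray(w,412,235,55))
t=cv2.imread("pics/w3.png"); s=cv2.imread("pics/s3.png")
o=np.zeros((420,800,3),np.uint8)
o[:,:420]=cv2.resize(t[133:203,327:397],(420,420),interpolation=cv2.INTER_CUBIC)
o[:380,420:]=cv2.resize(s[125:225,250:350],(380,380),interpolation=cv2.INTER_CUBIC)
cv2.imwrite("pics/c4.png",o)
E
```

```text
shaft top [540.53594683   1.93205321 105.        ] washer [541.57030213   3.19438123  71.        ] hinge [575.14589853  82.17364721  76.        ] [468.01173621  54.94388715  76.        ]
corners [613.51892673 -30.29760985  55.        ] [490.16408627 -63.90046344  55.        ]
```

View pics/c4.png

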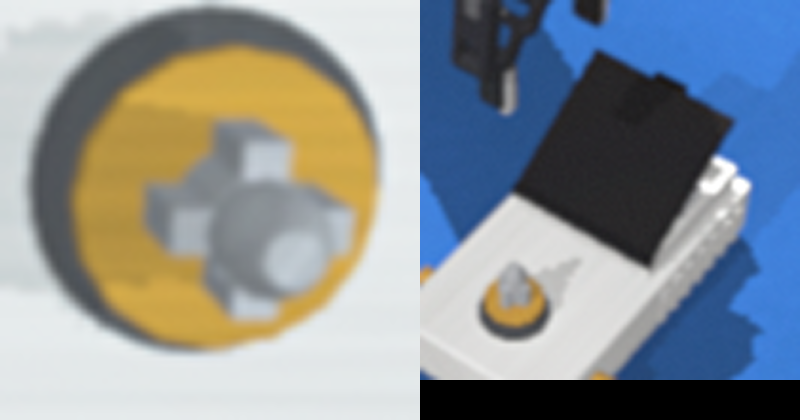

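```bash
python3 -m inch '[-1,0.006,-0.012,0,0,0,0, -1,0.014,-0.035,0.005,0,0,0, -1,0.02,-0.055,0.015,0,0,0, -1,0.023,-0.069,0.025,0,0,0, -1,0.023,-0.069,0.03,0,0,0]';python3 -m inch '[-1,0,0,0.015,0,0,0, -1,0,-0.005,0.03,0,0,0, -1,0,-0.013,0.042,0,0,0, -1,0,-0.02,0.05,0,0,0, -1,0,-0.026,0.058,0,0,0]';python3 -m inch '[-1,0,-0.002,0.006,0,0,0, -1,0,-0.004,0.012,0,0,0, -1,0,-0.006,0.018,0,0,0, -1,0,-0.007,0.024,0,0,0, -1,0,-0.007,0.024,0,0,0]';python3 -m inch '[-1,0,0,0.0015,0,0,0, -1,0,0,0.003,0,0,0, -1,0,0,0.004,0,0,0, -1,0,0,0.004,0,0,0, -1,0,0,0.004,0,0,0]'
```

```text
t: 7.02
tool_pos: [504.5, 131.4, 163.6]
orientation: [[0.967, 0.253, -0.001], [0.253, -0.967, 0.0], [-0.001, -0.001, -1.0]]
wrist_force: [0.5, 0.9, 0.1]
grip_width: 25.5
finger_force: 0.0
t: 7.43
tool_pos: [498.6, 154.2, 106.4]
orientation: [[0.968, 0.25, -0.0], [0.25, -0.968, -0.0], [-0.0, 0.0, -1.0]]
wrist_force: [0.6, -1.5, 1.5]
grip_width: 0.3
finger_force: 0.8
t: 7.85
tool_pos: [496.8, 160.8, 81.9]
orientation: [[0.968, 0.25, -0.001], [0.25, -0.968, -0.0], [-0.001, -0.0, -1.0]]
wrist_force: [0.6, 0.3, 1.2]
grip_width: -0.2
finger_force: 0.6
t: 8.27
tool_pos: [497.2, 160.7, 79.0]
orientation: [[0.968, 0.25, 0.0], [0.25, -0.968, 0.0], [0.0, 0.0, -1.0]]
wrist_force: [0.8, -0.1, 0.7]
grip_width: -0.3
finger_force: 0.6
```

```bash
python3 -m inch '[-1,0,0,0.0005,0,0,0, -1,0,0,0.001,0,0,0, -1,0,0,0.0015,0,0,0, -1,0,0,0.002,0,0,0, -1,0,0,0.002,0,0,0]';python3 -m inch '[-1,0,0,0.0003,0,0,0, -1,0,0,0.0006,0,0,0, -1,0,0,0.001,0,0,0, -1,0,0,0.001,0,0,0, -1,0,0,0.001,0,0,0]';python3 -m inch '[-1,0,0,0.0003,0,0,0, -1,0,0,0.0006,0,0,0, -1,0,0,0.001,0,0,0, -1,0,0,0.001,0,0,0, -1,0,0,0.001,0,0,0]'
```

```text
t: 8.68
tool_pos: [497.3, 160.9, 77.5]
orientation: [[0.968, 0.25, 0.001], [0.25, -0.968, 0.0], [0.001, -0.0, -1.0]]
wrist_force: [-2.9, 1.9, 12.7]
grip_width: 0.1
finger_force: 6.2
t: 9.1
tool_pos: [497.3, 161.0, 77.1]
orientation: [[0.968, 0.25, 0.002], [0.25, -0.968, 0.001], [0.002, -0.0, -1.0]]
wrist_force: [-6.5, 0.6, 24.1]
grip_width: -0.2
finger_force: 11.8
t: 9.52
tool_pos: [497.4, 161.1, 76.8]
orientation: [[0.968, 0.25, 0.002], [0.25, -0.968, 0.001], [0.002, -0.0, -1.0]]
wrist_force: [-11.1, 0.8, 36.9]
grip_width: 0.2
finger_force: 18.0
```

```bash
cat > cov.py <<'E'
from h import *
import cv2
def cover(im):  # dark blob near the unit -> extreme corner pixels
    m=(im.max(2)<50).astype(np.uint8); m[:130]=0;m[215:]=0;m[:,:255]=0;m[:,350:]=0
    n,l,st,c=cv2.connectedComponentsWithStats(m); k=1+np.argmax(st[1:,4]); ys,xs=np.where(l==k)
    return [(xs[i],ys[i]) for i in (np.argmax(xs-ys*.3),np.argmax(ys+.3*xs),np.argmin(xs))],st[k]
q=ctrl.camera_params("scene")
H=np.array([521.6,68.6,73]);ux=np.array([.969,.249,0]);uy=np.array([-.249,.969,0])
for a in (0,.1,.2,.6):
    r=[proj(q,H+56*ux+y*(np.cos(a)*uy+np.sin(a)*np.array([0,0,1]))+4*(np.cos(a)*np.array([0,0,1])-np.sin(a)*uy)).round(1) for y in (0,110)]
    print(a,*r)
E
python3 - <<'E'
from cov import *
im=ctrl.get_image("scene");cv2.imwrite("pics/s4.png",im[...,::-1])
print(cover(im)); print(cover(cv2.imread("pics/s3.png")[...,::-1]))
w=ctrl.camera_params("wrist");im=ctrl.get_image("wrist");cv2.imwrite("pics/w4.png",im[...,::-1])
E
```

```text
0 [309.3 194.1] [332.9 167.8]
0.1 [309.2 194.2] [333.2 165.2]
0.2 [309.1 194.4] [333.2 162.8]
0.6 [308.7 194.9] [330.9 156.3]
([(np.int64(326), np.int64(130)), (np.int64(310), np.int64(193)), (np.int64(275), np.int64(174))], array([ 275,  130,   58,   64, 1603], dtype=int32))
([(np.int64(329), np.int64(158)), (np.int64(310), np.int64(193)), (np.int64(275), np.int64(174))], array([ 275,  139,   55,   55, 1675], dtype=int32))
```

```bash
python3 - <<'E' | tail -30
import cv2
for f in ("s3","s4","w2"):
    if f=="w2": continue
    im=cv2.imread(f"pics/{f}.png").max(2)
    print(f)
    for y in range(152,175): print(y,*["%3d"%v for v in im[y,322:340]])
E
```

```text
169  39  39  57 104 145 165 186 229 255 255 255 220 199 199 199 199 197 198
170  36  47  90 137 161 166 186 231 253 255 232 205 200 200 198 197 197 197
171  40  76 136 173 175 191 230 251 252 232 212 222 221 209 201 197 197 198
172  62 129 196 220 213 234 254 255 233 193 227 255 251 237 218 201 198 198
173  89 174 248 255 248 255 255 245 188 176 242 255 255 255 235 202 198 199
174 100 170 243 255 255 255 251 207 162 177 238 255 255 255 225 194 196 199
s4
152 193 191 194 194 195 201 208 213 214 215 216 215 214 216 213 211 205 200
153 193 194 194 193 192 194 200 207 211 213 212 213 213 213 212 209 202 195
154 192 192 194 193 192 193 194 199 204 208 207 208 210 209 203 198 196 196
155 194 193 194 193 193 193 194 196 198 198 197 201 206 203 196 195 196 197
156 192 195 195 194 193 194 193 194 196 195 195 197 197 197 196 195 196 196
157 171 188 194 199 197 196 195 196 196 196 197 197 197 196 197 196 195 196
158 116 156 186 198 199 198 196 197 197 197 196 197 196 197 196 197 197 196
159  58 101 147 176 191 198 199 199 198 198 197 197 197 197 194 195 196 196
160  35  46  75 111 150 177 190 1
[... 406 characters left out ...]
 196 196 196 197
166  37  35  37  34  35  37  36  35  35  33  54 111 166 195 198 197 197 199
167  35  38  36  37  34  35  35  34  34  52 102 159 192 200 200 198 198 199
168  36  34  38  36  38  35  34  31  42  87 147 191 202 200 200 198 197 198
169  36  37  33  35  38  34  32  39  77 122 166 192 201 202 198 197 197 197
170  36  37  35  35  34  32  36  66 118 153 173 190 201 201 199 196 197 196
171  36  36  36  36  33  34  62 106 149 165 170 184 194 198 199 198 197 197
172  35  36  36  33  34  57 105 147 164 164 169 185 193 200 198 198 199 198
173  35  36  34  34  52  95 144 166 162 163 175 190 203 209 199 195 198 198
174  34  33  32  42  85 136 165 165 162 170 183 196 210 206 191 190 197 199
```

```bash
python3 - <<'E'
import cv2,numpy as np
w=cv2.imread("pics/w4.png");s=cv2.imread("pics/s4.png")
o=np.zeros((600,800,3),np.uint8)
o[:,:480]=cv2.resize(w[90:390,170:410],(480,600),interpolation=cv2.INTER_CUBIC)
o[:440,480:]=cv2.resize(s[115:225,270:350],(320,440),interpolation=cv2.INTER_CUBIC)
cv2.imwrite("pics/c5.png",o)
E
```

```text
(no output)
```

View pics/c5.png

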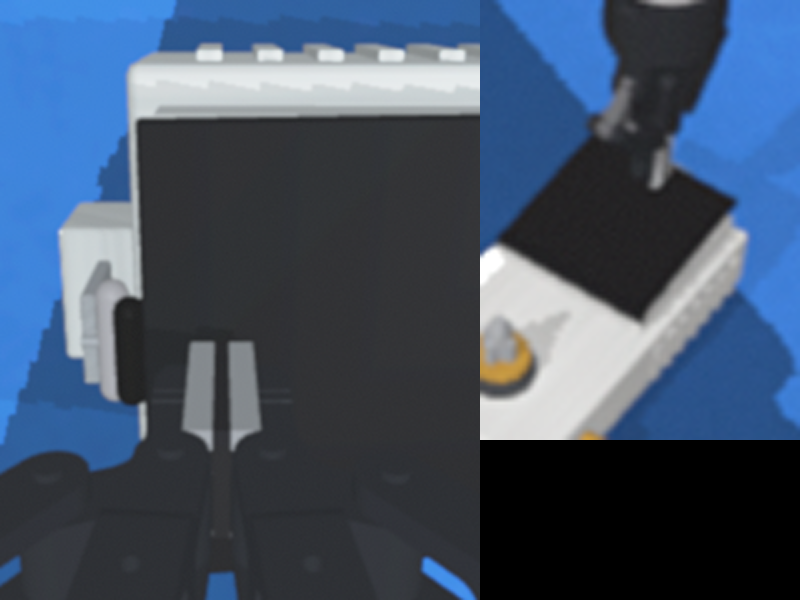

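The black nose at (130,350) rests on the catch's rounded head at (112,340). The fingertips at (222,345) are about 19 mm from the free edge, so the cover is on the catch and not past it. I'll hold and watch the trend.

```bash
python3 -m inch '[-1,0,0,0,0,0,0, -1,0,0,0,0,0,0, -1,0,0,0,0,0,0, -1,0,0,0,0,0,0, -1,0,0,0,0,0,0]'; python3 - <<'E'
from h import *
s=ctrl.observe();print(s["tool_pos"],s["wrist_force"],s["moment"],s["orientation"][:,2])
E
```

```text
t: 10.03
tool_pos: [497.4, 161.1, 76.8]
orientation: [[0.968, 0.25, 0.002], [0.25, -0.968, 0.001], [0.002, -0.0, -1.0]]
wrist_force: [-10.3, -0.2, 36.0]
grip_width: 0.1
finger_force: 18.0
[497.40189685 161.11436946  76.84041497] [-10.3398498   -0.21152183  36.01386464] [0.27335302 2.21204021 0.00612958] [ 2.24946202e-03  8.11397068e-04 -9.99997141e-01]
```

```bash
python3 - <<'E'
from h import *
import cv2
w=ctrl.camera_params("wrist"); g=cv2.imread("pics/w4.png").max(2).astype(float)
def edge(c,r0,r1):
    col=g[r0:r1,c]; i=np.argmin(np.diff(col)); d=-np.diff(col)[max(i-2,0):i+3]; return r0+max(i-2,0)+.5+(d*np.arange(len(d))).sum()/d.sum()
cols=range(245,410,20)
print([round(edge(c,138,165),2) for c in cols])
# body ridge upper edge: strongest rise blue->white by min channel
b=cv2.imread("pics/w4.png")[...,2].astype(float)
print([round(110+np.argmax(np.diff(b[110:135,c])),1) for c in cols])
g2=g; row=[ (r,145+np.argmax(np.abs(np.diff(g[r,225:260])))+80) for r in range(155,240,15)];print("free edge",row)
H=np.array([521.6,68.6,73]);ux=np.array([.968,.25,0]);uy=np.array([-.25,.968,0]);k=np.array([0,0,1.])
for a in (0,.05,.1,.15,.2):
    y1=np.cos(a)*uy+np.sin(a)*k;n=np.cos(a)*k-np.sin(a)*uy
    print(a,[proj(w,H+56*ux+y*y1+4*n).round(1) for y in (20,60,110)],proj(w,H+110*y1+4*n).round(1))
print("body",[proj(w,H+65*ux+y*uy-k*18).round(1) for y in (20,60,110)])
E
```

```text
[np.float64(148.67), np.float64(148.68), np.float64(148.24), np.float64(148.02), np.float64(147.73), np.float64(147.22), np.float64(146.93), np.float64(146.93), np.float64(146.49)]
[np.int64(116), np.int64(115), np.int64(115), np.int64(111), np.int64(111), np.int64(115), np.int64(113), np.int64(111), np.int64(111)]
free edge [(155, np.int64(237)), (170, np.int64(238)), (185, np.int64(238)), (200, np.int64(239)), (215, np.int64(239)), (230, np.int64(240))]
0 [array([460.8, 147.5]), array([366.3, 147.4]), array([248.2, 147.3])] [251.3 266.8]
0.05 [array([462.4, 147.8]), array([368.6, 148.4]), array([247.8, 149.2])] [251.1 272.3]
0.1 [array([464.2, 148.2]), array([371.3, 149.4]), array([248.2, 151.2])] [251.6 278.2]
0.15 [array([466.1, 148.5]), array([374.6, 150.5]), array([249.3, 153.3])] [252.6 284.4]
0.2 [array([468.2, 148.8]), array([378.3, 151.6]), array([251.2, 155.6])] [254.5 290.9]
body [array([441.4, 122. ]), array([357.1, 121.9]), array([251.7, 121.8])]
```

```bash
python3 -m inch '[-1,0,0,-0.01,0,0,0, -1,0,0,-0.03,0,0,0, -1,0,0,-0.05,0,0,0, -1,0,0,-0.06,0,0,0, -1,0,0,-0.06,0,0,0]'; python3 -m inch '[-1,0,0,0,0,0,0, -1,0,0,0,0,0,0, -1,0,0,0,0,0,0, -1,0,0,0,0,0,0, -1,0,0,0,0,0,0]'; python3 - <<'E'
import cv2
from h import *
im=ctrl.get_image("scene");cv2.imwrite("pics/s5.png",im[...,::-1])
a,b,c=[cv2.imread(f"pics/{f}.png").max(2)<60 for f in("s3","s4","s5")]
for n,m in(("open",a),("pressed",b),("now",c)):
    print(n,[(y,int(np.where(m[y,255:345])[0].max()+255)) for y in (154,158,162,166,170,174,178,182)])
print(ctrl.observe()["tool_pos"])
E
```

```text
t: 10.45
tool_pos: [498.1, 160.8, 136.7]
orientation: [[0.968, 0.25, 0.003], [0.25, -0.968, 0.0], [0.003, 0.001, -1.0]]
wrist_force: [0.6, -0.6, 0.2]
grip_width: -0.2
finger_force: 0.0
t: 10.87
tool_pos: [496.8, 160.7, 134.3]
orientation: [[0.968, 0.25, -0.001], [0.25, -0.968, -0.0], [-0.001, -0.0, -1.0]]
wrist_force: [0.0, -0.0, 0.2]
grip_width: -0.0
finger_force: 0.0
open [(154, 326), (158, 330), (162, 327), (166, 325), (170, 323), (174, 321), (178, 318), (182, 316)]
pressed [(154, 312), (158, 320), (162, 327), (166, 332), (170, 328), (174, 325), (178, 322), (182, 318)]
now [(154, 326), (158, 330), (162, 328), (166, 325), (170, 323), (174, 321), (178, 318), (182, 316)]
[496.84844057 160.73674326 134.40768128]
```

```bash
python3 -m inch '[-1,0,0.02,0,0,0,0, -1,0,0.05,0,0,0,0, -1,0,0.085,0,0,0,0, -1,0,0.11,0,0,0,0, -1,0.001,0.121,0,0,0,0]'; python3 -m inch '[-1,0,0,0.015,0,0,0, -1,0,0,0.035,0,0,0, -1,0,0,0.055,0,0,0, -1,0,0,0.063,0,0,0, -1,0,0,0.064,0,0,0]'; python3 -m inch '[-1,0,0,0.002,0,0,0, -1,0,0,0.004,0,0,0, -1,0,0,0.006,0,0,0, -1,0,0,0.006,0,0,0, -1,0,0,0.006,0,0,0]'; python3 -m inch '[-1,0,0,0.002,0,0,0, -1,0,0,0.004,0,0,0, -1,0,0,0.005,0,0,0, -1,0,0,0.005,0,0,0, -1,0,0,0.005,0,0,0]'
```

```text
t: 11.33
tool_pos: [528.8, 41.3, 134.7]
orientation: [[0.969, 0.248, 0.0], [0.248, -0.969, -0.0], [-0.0, 0.0, -1.0]]
wrist_force: [0.3, 0.5, 0.2]
grip_width: 0.0
finger_force: 0.0
t: 11.75
tool_pos: [527.2, 44.3, 69.4]
orientation: [[0.968, 0.25, -0.003], [0.25, -0.968, 0.0], [-0.003, -0.001, -1.0]]
wrist_force: [-1.0, -0.2, 0.7]
grip_width: 0.3
finger_force: 0.0
t: 12.17
tool_pos: [528.5, 43.9, 65.2]
orientation: [[0.968, 0.25, 0.001], [0.25, -0.968, -0.0], [0.001, 0.0, -1.0]]
wrist_force: [0.0, 0.8, 0.4]
grip_width: -0.0
finger_force: 0.0
t: 12.58
tool_pos: [528.2, 43.9, 59.8]
orientation: [[0.968, 0.25, -0.0], [0.25, -0.968, -0.0], [-0.0, -0.0, -1.0]]
wrist_force: [1.0, 0.0, 0.7]
grip_width: -0.1
finger_force: 0.0
```

```bash
python3 -m inch '[-1,0,0,0.001,0,0,0, -1,0,0,0.002,0,0,0, -1,0,0,0.004,0,0,0, -1,0,0,0.004,0,0,0, -1,0,0,0.004,0,0,0]'; python3 -m inch '[-1,0,0,0.001,0,0,0, -1,0,0,0.002,0,0,0, -1,0,0,0.003,0,0,0, -1,0,0,0.003,0,0,0, -1,0,0,0.003,0,0,0]'
```

```text
t: 13.0
tool_pos: [528.2, 43.9, 55.7]
orientation: [[0.968, 0.25, -0.0], [0.25, -0.968, 0.0], [-0.0, -0.0, -1.0]]
wrist_force: [-1.2, -0.5, -0.1]
grip_width: 0.6
finger_force: 0.0
t: 13.42
tool_pos: [528.2, 43.9, 52.8]
orientation: [[0.968, 0.25, -0.0], [0.25, -0.968, 0.0], [-0.0, -0.0, -1.0]]
wrist_force: [1.1, 0.5, -1.0]
grip_width: -0.1
finger_force: 0.0
```

```bash
python3 -m inch '[-1,0,0,0.001,0,0,0, -1,0,0,0.002,0,0,0, -1,0,0,0.003,0,0,0, -1,0,0,0.003,0,0,0, -1,0,0,0.003,0,0,0]'; python3 -m inch '[-1,0,0,0.001,0,0,0, -1,0,0,0.002,0,0,0, -1,0,0,0.0025,0,0,0, -1,0,0,0.0025,0,0,0, -1,0,0,0.0025,0,0,0]'
```

```text
t: 13.83
tool_pos: [528.2, 43.9, 49.8]
orientation: [[0.968, 0.25, -0.0], [0.25, -0.968, -0.0], [-0.0, -0.0, -1.0]]
wrist_force: [-0.1, 0.3, 0.7]
grip_width: 0.2
finger_force: 0.0
t: 14.25
tool_pos: [528.3, 43.9, 47.3]
orientation: [[0.968, 0.25, -0.0], [0.25, -0.968, 0.0], [0.0, -0.0, -1.0]]
wrist_force: [0.3, 0.3, 0.1]
grip_width: -0.2
finger_force: 0.0
```

```bash
python3 -m inch '[-1,0,0,0.001,0,0,0, -1,0,0,0.002,0,0,0, -1,0,0,0.0025,0,0,0, -1,0,0,0.0025,0,0,0, -1,0,0,0.0025,0,0,0]'; python3 -m inch '[-1,0,0,0.001,0,0,0, -1,0,0,0.002,0,0,0, -1,0,0,0.002,0,0,0, -1,0,0,0.002,0,0,0, -1,0,0,0.002,0,0,0]'
```

```text
t: 14.67
tool_pos: [528.4, 43.9, 45.7]
orientation: [[0.968, 0.25, 0.001], [0.25, -0.968, -0.0], [0.001, 0.0, -1.0]]
wrist_force: [-4.9, -0.4, 16.9]
grip_width: -0.2
finger_force: 8.3
t: 15.08
tool_pos: [528.5, 43.9, 45.5]
orientation: [[0.968, 0.25, 0.003], [0.25, -0.968, -0.0], [0.002, 0.001, -1.0]]
wrist_force: [-15.6, 0.7, 51.1]
grip_width: -0.0
finger_force: 25.6
```

The deck touch shows the shut fingertips are about 9 mm behind the TCP. So the cover stopped at about 0.09 rad, where it meets the catch. I'll go back and press it closer to the free edge and firmer.

```bash
python3 -m inch '[-1,0,0,-0.02,0,0,0, -1,0,0,-0.055,0,0,0, -1,0,0,-0.09,0,0,0, -1,0,-0.025,-0.095,0,0,0, -1,0,-0.06,-0.095,0,0,0]';python3 -m inch '[-1,0,-0.025,0,0,0,0, -1,0,-0.035,0.015,0,0,0, -1,0,-0.045,0.023,0,0,0, -1,0,-0.055,0.031,0,0,0, -1,0,-0.06,0.04,0,0,0]';python3 -m inch '[-1,0,-0.002,0.005,0,0,0, -1,0,-0.003,0.01,0,0,0, -1,0,-0.004,0.014,0,0,0, -1,0,-0.005,0.018,0,0,0, -1,0,-0.005,0.018,0,0,0]'
```

```text
t: 15.5
tool_pos: [515.2, 101.1, 140.3]
orientation: [[0.969, 0.247, 0.005], [0.247, -0.969, -0.0], [0.005, 0.001, -1.0]]
wrist_force: [-0.2, 0.3, -1.0]
grip_width: 0.1
finger_force: 0.0
t: 15.92
tool_pos: [498.1, 160.7, 97.3]
orientation: [[0.968, 0.25, -0.0], [0.25, -0.968, -0.0], [-0.0, 0.0, -1.0]]
wrist_force: [0.3, -2.3, 1.5]
grip_width: 0.2
finger_force: 0.9
t: 16.33
tool_pos: [497.0, 164.6, 79.2]
orientation: [[0.968, 0.25, -0.001], [0.25, -0.968, -0.0], [-0.001, 0.0, -1.0]]
wrist_force: [-0.2, 0.0, 0.9]
grip_width: -0.1
finger_force: 0.6
```

```bash
python3 -m inch '[-1,0,0,0.003,0,0,0, -1,0,0,0.004,0,0,0, -1,0,0,0.004,0,0,0, -1,0,0,0.004,0,0,0, -1,0,0,0.004,0,0,0]';python3 -m inch '[-1,0,0,0.0005,0,0,0, -1,0,0,0.001,0,0,0, -1,0,0,0.001,0,0,0, -1,0,0,0.001,0,0,0, -1,0,0,0.001,0,0,0]';python3 -m inch '[-1,0,0,0.0005,0,0,0, -1,0,0,0.001,0,0,0, -1,0,0,0.001,0,0,0, -1,0,0,0.001,0,0,0, -1,0,0,0.001,0,0,0]'
```

```text
t: 16.75
tool_pos: [497.3, 164.9, 77.4]
orientation: [[0.968, 0.25, 0.002], [0.25, -0.968, 0.0], [0.002, 0.0, -1.0]]
wrist_force: [-8.0, -1.2, 25.8]
grip_width: 0.1
finger_force: 12.9
t: 17.17
tool_pos: [497.4, 165.0, 77.1]
orientation: [[0.968, 0.25, 0.002], [0.25, -0.968, 0.001], [0.003, -0.0, -1.0]]
wrist_force: [-11.7, -2.2, 38.6]
grip_width: -0.1
finger_force: 19.1
t: 17.58
tool_pos: [497.2, 165.1, 74.5]
orientation: [[0.968, 0.25, 0.001], [0.25, -0.968, 0.001], [0.001, -0.001, -1.0]]
wrist_force: [-2.6, 2.6, 11.0]
grip_width: 0.1
finger_force: 5.1
```

It gave way: the force dropped to 11 N. I'll carry on down to fully shut.

```bash
python3 -m inch '[-1,0,0,0.001,0,0,0, -1,0,0,0.002,0,0,0, -1,0,0,0.003,0,0,0, -1,0,0,0.003,0,0,0, -1,0,0,0.003,0,0,0]';python3 -m inch '[-1,0,0,0.001,0,0,0, -1,0,0,0.002,0,0,0, -1,0,0,0.002,0,0,0, -1,0,0,0.002,0,0,0, -1,0,0,0.002,0,0,0]'
```

```text
t: 18.0
tool_pos: [497.2, 165.0, 71.1]
orientation: [[0.968, 0.25, 0.0], [0.25, -0.968, 0.001], [0.001, -0.0, -1.0]]
wrist_force: [-1.8, 2.7, 3.6]
grip_width: -0.3
finger_force: 1.8
t: 18.42
tool_pos: [496.9, 164.7, 68.7]
orientation: [[0.968, 0.25, -0.0], [0.25, -0.968, -0.0], [-0.0, 0.0, -1.0]]
wrist_force: [1.1, -0.1, -0.0]
grip_width: -0.1
finger_force: 0.0
```

```bash
python3 -m inch '[-1,0,0,0.001,0,0,0, -1,0,0,0.002,0,0,0, -1,0,0,0.0025,0,0,0, -1,0,0,0.0025,0,0,0, -1,0,0,0.0025,0,0,0]';python3 -m inch '[-1,0,0,-0.02,0,0,0, -1,0,0,-0.055,0,0,0, -0.2,0,0.03,-0.09,0,0,0, 0.2,0,0.07,-0.12,0,0,0, 0.6,0,0.11,-0.12,0,0,0]'
python3 - <<'E'
import cv2
from h import *
im=ctrl.get_image("scene");cv2.imwrite("pics/s6.png",im[...,::-1])
m=im.max(2)<60
print([(y,int(np.where(m[y,255:345])[0].max()+255)) for y in (154,158,162,166,170,174,178,182)])
s=ctrl.observe();print(s["t"],s["tool_pos"],s["orientation"],s["grip_width"])
E
```

```text
t: 18.83
tool_pos: [497.0, 164.9, 66.4]
orientation: [[0.968, 0.25, 0.0], [0.25, -0.968, -0.0], [0.0, 0.0, -1.0]]
wrist_force: [-0.8, -0.7, 3.2]
grip_width: 0.1
finger_force: 1.4
t: 19.25
tool_pos: [523.6, 66.9, 189.0]
orientation: [[0.968, 0.253, 0.005], [0.253, -0.968, 0.0], [0.005, 0.001, -1.0]]
wrist_force: [1.7, 0.7, 0.8]
grip_width: 36.3
finger_force: 0.0
[(154, 306), (158, 314), (162, 321), (166, 328), (170, 330), (174, 327), (178, 323), (182, 320)]
19.3 [525.62308631  60.22816648 188.15989345] [[ 0.96868614  0.24822533  0.00559954]
 [ 0.24824138 -0.96869531 -0.00237045]
 [ 0.00483585  0.00368626 -0.99998151]] 43.28078171649847
```

The cover is latched: its corner stays at the shut position. Now to the gear, gripping the flats at yaw 51.5° so that joint 6 keeps its range.

```bash
python3 -m inch '[0.4,-0.01,0.02,0,0,0,-0.05, 0.4,-0.025,0.05,0,0,0,-0.12, 0.4,-0.04,0.08,0,0,0,-0.19, 0.4,-0.055,0.108,0.005,0,0,-0.26, 0.4,-0.07,0.132,0.01,0,0,-0.32]';python3 -m inch '[0.4,-0.022,0.021,0.005,0,0,-0.07, 0.4,-0.045,0.043,0.015,0,0,-0.14, 0.4,-0.07,0.066,0.025,0,0,-0.21, 0.4,-0.092,0.087,0.037,0,0,-0.28, 0.4,-0.108,0.102,0.046,0,0,-0.328]';python3 -m inch '[0.4,0,0,0,0,0,0, 0.4,0,0,0,0,0,0, 0.4,0,0,0,0,0,0, 0.4,0,0,0,0,0,0, 0.4,0,0,0,0,0,0]'; python3 - <<'E'
from h import *
import cv2,pickle
s=ctrl.observe();print(s["tool_pos"],s["orientation"],s["joints"],s["grip_width"])
w=ctrl.camera_params("wrist");pickle.dump(w,open("w7.pkl","wb"))
im=ctrl.get_image("wrist");cv2.imwrite("pics/w7.png",im[...,::-1])
print("pred flange",proj(w,np.array([454,-231,10.])),"top",proj(w,np.array([454,-231,42.])))
# flange outline: low-saturation bright blob near the prediction
hsv=cv2.cvtColor(im,cv2.COLOR_RGB2HSV); m=((hsv[...,1]<60)&(hsv[...,2]>90)).astype(np.uint8)
n,l,st,c=cv2.connectedComponentsWithStats(m)
for k in range(1,n):
    if st[k,4]>400: print(st[k],c[k].round(1))
E
```

```text
t: 19.72
tool_pos: [487.2, -80.1, 174.8]
orientation: [[0.839, 0.545, 0.0], [0.545, -0.839, -0.0], [0.0, 0.0, -1.0]]
wrist_force: [0.8, 0.5, -0.3]
grip_width: 59.8
finger_force: 0.0
t: 20.13
tool_pos: [451.2, -224.7, 128.0]
orientation: [[0.619, 0.785, -0.0], [0.785, -0.619, -0.0], [-0.0, -0.0, -1.0]]
wrist_force: [-0.6, 0.2, -0.2]
grip_width: 60.0
finger_force: 0.0
t: 20.55
tool_pos: [452.5, -221.8, 129.3]
orientation: [[0.62, 0.784, 0.001], [0.784, -0.62, -0.0], [0.0, 0.001, -1.0]]
wrist_force: [-1.6, -0.3, -0.2]
grip_width: 60.2
finger_force: 0.0
[ 452.47922209 -221.84426979  129.33845636] [[ 6.20305538e-01  7.84360102e-01  5.19686115e-04]
 [ 7.84360263e-01 -6.20305502e-01 -2.47846655e-04]
 [ 1.27963130e-04  5.61361791e-04 -9.99999834e-01]] [-3.53939990e+01  1.57674342e+01 -1.67159314e+01  5.74841365e+01
  5.66989173e-03  9.29444550e+01] 60.21861314925418
pred flange [290.3637503  206.03136841] top [291.60967822 219.43032593]
[ 419    0   91   78 5610] [463.4  35.7]
[ 383  166   77   65 1618] [411.3 204.6]
[ 254  169   73   73 3885] [289.9 204.8]
[168 267  37  59 815] [185.3 295.5]
[357 267  36  58 793] [375.4 295.5]
[  74  268   98   67 2082] [128.7 306.8]
[ 507  312   53   66 2282] [537.9 344.9]
```

```bash
python3 - <<'E'
from h import *
import cv2,pickle
w=pickle.load(open("w7.pkl","rb")); g=cv2.imread("pics/w7.png").min(2).astype(np.float32)
A=np.radians(np.arange(0,360,3))
best=[]
for cx in np.arange(451,458,1):
  for cy in np.arange(-234,-227,1):
    pr=lambda r:cv2.remap(g,*[np.array([proj(w,np.array([cx+r*np.cos(t),cy+r*np.sin(t),42]))[k] for t in A],np.float32).reshape(1,-1) for k in(0,1)],cv2.INTER_LINEAR)[0]
    v=pr(10.3); F=(v*np.exp(-4j*A)).mean(); best.append((abs(F),cx,cy,(np.degrees(np.angle(F))/4)%90))
best.sort(reverse=True)
for b in best[:5]: print("amp %.1f c %.0f %.0f land angle %.1f slot %.1f"%(*b,(b[3]+45)%90))
E
```

```text
amp 38.6 c 453 -231 land angle 82.8 slot 37.8
amp 38.1 c 454 -231 land angle 81.8 slot 36.8
amp 36.5 c 453 -232 land angle 82.4 slot 37.4
amp 36.1 c 453 -230 land angle 83.4 slot 38.4
amp 35.8 c 454 -232 land angle 81.4 slot 36.4
```

```bash
python3 -m inch '[0.4,-0.003,0.003,0.005,0,0,0, 0.4,-0.006,0.006,0.02,0,0,0, 0.4,-0.0065,0.0066,0.045,0,0,0, 0.4,-0.0065,0.0066,0.07,0,0,0, 0.4,-0.0065,0.0066,0.085,0,0,0]';python3 -m inch '[0.4,0,0,0.01,0,0,0, 0.4,0,0,0.02,0,0,0, 0.4,0,0,0.03,0,0,0, 0.4,0,0,0.039,0,0,0, 0.4,0,0,0.039,0,0,0]';python3 -m inch '[-1,0,0,0,0,0,0, -1,0,0,0,0,0,0, -1,0,0,0,0,0,0, -1,0,0,0,0,0,0, -1,0,0,0,0,0,0]'
```

```text
t: 21.02
tool_pos: [452.7, -231.3, 41.8]
orientation: [[0.621, 0.784, -0.001], [0.784, -0.621, 0.001], [-0.0, -0.001, -1.0]]
wrist_force: [-0.6, 0.5, 1.2]
grip_width: 59.5
finger_force: 0.0
t: 21.43
tool_pos: [452.6, -231.3, 3.4]
orientation: [[0.621, 0.784, -0.002], [0.784, -0.621, 0.001], [-0.0, -0.002, -1.0]]
wrist_force: [-0.2, 1.1, -0.8]
grip_width: 60.0
finger_force: 0.0
t: 21.85
tool_pos: [453.5, -232.0, 5.7]
orientation: [[0.621, 0.784, 0.001], [0.784, -0.621, -0.001], [0.0, 0.001, -1.0]]
wrist_force: [-1.4, 0.7, 6.7]
grip_width: 30.8
finger_force: 60.3
```

```bash
python3 -m inch '[-1,0,0,-0.01,0,0,0, -1,0,0,-0.035,0,0,0, -1,0,0,-0.065,0,0,0, -1,0,0,-0.1,0,0,0, -1,0,0,-0.125,0,0,0]';python3 -m inch '[-1,0.015,-0.005,0,0,0,0.05, -1,0.04,-0.013,0,0,0,0.11, -1,0.065,-0.021,0,0,0,0.18, -1,0.092,-0.03,0,0,0,0.25, -1,0.118,-0.038,0,0,0,0.324]';python3 -m inch '[-1,0.025,-0.018,0,0,0,0.08, -1,0.05,-0.037,0,0,0,0.16, -1,0.075,-0.055,0,0,0,0.24, -1,0.092,-0.068,0,0,0,0.324, -1,0.0995,-0.074,0,0,0,0.324]';python3 -m inch '[-1,0,0,0,0,0,0, -1,0,0,0,0,0,0, -1,0,0,0,0,0,0, -1,0,0,0,0,0,0, -1,0,0,0,0,0,0]'; python3 - <<'E'
from h import *
import cv2,pickle
s=ctrl.observe();print(s["tool_pos"],s["orientation"],s["joints"])
w=ctrl.camera_params("wrist");pickle.dump(w,open("w8.pkl","wb"))
g=ctrl.get_image("wrist");cv2.imwrite("pics/w8.png",g[...,::-1]); g=g.min(2).astype(np.float32)
c0=s["tool_pos"]; A=np.radians(np.arange(0,360,3)); best=[]
for z in np.arange(c0[2]+28,c0[2]+46,4):
 for dx in np.arange(-4,5,1):
  for dy in np.arange(-3,4,1):
    P=np.array([proj(w,np.array([c0[0]+dx+10.3*np.cos(t),c0[1]+dy+10.3*np.sin(t),z])) for t in A],np.float32)
    v=cv2.remap(g,P[:,0].reshape(1,-1),P[:,1].reshape(1,-1),cv2.INTER_LINEAR)[0]; F=(v*np.exp(-4j*A)).mean()
    best.append((abs(F),z,dx,dy,(45-np.degrees(np.angle(F))/4)%90))
best.sort(reverse=True)
for b in best[:6]: print("amp %.1f z %.0f d %.0f %.0f slot %.1f"%b)
E
```

```text
t: 22.27
tool_pos: [453.4, -231.9, 132.8]
orientation: [[0.621, 0.784, 0.001], [0.784, -0.621, -0.001], [0.0, 0.002, -1.0]]
wrist_force: [0.3, 0.4, -2.6]
grip_width: 30.9
finger_force: 60.0
t: 22.68
tool_pos: [496.9, -114.5, 130.3]
orientation: [[0.84, 0.542, 0.0], [0.542, -0.84, -0.0], [0.0, 0.0, -1.0]]
wrist_force: [1.5, -0.4, -2.1]
grip_width: 30.8
finger_force: 60.1
t: 23.1
tool_pos: [540.3, 3.0, 130.1]
orientation: [[0.969, 0.248, 0.0], [0.248, -0.969, 0.0], [0.0, -0.0, -1.0]]
wrist_force: [-0.5, 0.1, -3.1]
grip_width: 31.2
finger_force: 60.1
t: 23.52
tool_pos: [539.6, -0.3, 130.0]
orientation: [[0.968, 0.249, 0.0], [0.249, -0.968, -0.0], [-0.0, 0.0, -1.0]]
wrist_force: [0.3, 0.6, -3.1]
grip_width: 30.9
finger_force: 60.1
[ 5.39564683e+02 -3.13675724e-01  1.30040223e+02] [[ 9.68384840e-01  2.49461023e-01  1.65299398e-05]
 [ 2.49461024e-01 -9.68384834e-01 -1.08387736e-04]
 [-1.10311725e-05  1.09084616e-04 -9.99999994e-01]] [-8.68541538e+00  1.90339878e+01 -1.16682163e+01  5.92959219e+01
 -5.99592377e-03  1.56868964e+02]
amp 11.2 z 174 d -2 -3 slot 79.3
amp 11.1 z 174 d -4 3 slot 40.5
amp 10.8 z 174 d -3 3 slot 39.8
amp 10.8 z 174 d -3 -1 slot 67.6
amp 10.6 z 174 d -3 -2 slot 73.0
amp 10.5 z 174 d -3 0 slot 59.6
```

```bash
python3 -m inch '[-1,0,-0.0008,0.005,0,0,0, -1,0,-0.0008,0.012,0,0,0, -1,0,-0.0008,0.018,0,0,0, -1,0,-0.0008,0.022,0,0,0, -1,0,-0.0008,0.022,0,0,0]';python3 -m inch '[-1,0,0,0.002,0,0,0, -1,0,0,0.004,0,0,0, -1,0,0,0.006,0,0,0, -1,0,0,0.006,0,0,0, -1,0,0,0.006,0,0,0]'
```

```text
t: 23.98
tool_pos: [538.9, 1.4, 106.7]
orientation: [[0.968, 0.25, -0.002], [0.25, -0.968, 0.0], [-0.002, -0.001, -1.0]]
wrist_force: [-0.6, 0.2, -3.8]
grip_width: 30.6
finger_force: 60.1
t: 24.4
tool_pos: [539.5, 1.4, 101.9]
orientation: [[0.968, 0.25, -0.0], [0.25, -0.968, -0.0], [-0.0, 0.0, -1.0]]
wrist_force: [0.3, -0.3, -2.4]
grip_width: 30.8
finger_force: 60.1
```

```bash
python3 -m inch '[-1,0,0,0.002,0,0,0, -1,0,0,0.004,0,0,0, -1,0,0,0.005,0,0,0, -1,0,0,0.005,0,0,0, -1,0,0,0.005,0,0,0]';python3 -m inch '[-1,0,0,0.001,0,0,0, -1,0,0,0.002,0,0,0, -1,0,0,0.003,0,0,0, -1,0,0,0.003,0,0,0, -1,0,0,0.003,0,0,0]'
```

```text
t: 24.82
tool_pos: [539.5, 1.3, 96.8]
orientation: [[0.968, 0.25, -0.0], [0.25, -0.968, -0.0], [-0.0, 0.0, -1.0]]
wrist_force: [-0.8, -1.7, -3.2]
grip_width: 30.9
finger_force: 60.1
t: 25.23
tool_pos: [539.5, 1.2, 93.8]
orientation: [[0.968, 0.25, -0.0], [0.25, -0.968, -0.0], [-0.0, 0.0, -1.0]]
wrist_force: [-1.6, -3.8, -4.5]
grip_width: 31.0
finger_force: 60.2
```

```bash
python3 -m inch '[-1,-0.0004,0.0008,0.001,0,0,0, -1,-0.0004,0.0008,0.002,0,0,0, -1,-0.0004,0.0008,0.003,0,0,0, -1,-0.0004,0.0008,0.003,0,0,0, -1,-0.0004,0.0008,0.003,0,0,0]';python3 -m inch '[-1,0,0,0.001,0,0,0, -1,0,0,0.002,0,0,0, -1,0,0,0.003,0,0,0, -1,0,0,0.004,0,0,0, -1,0,0,0.004,0,0,0]'
```

```text
t: 25.65
tool_pos: [539.3, 0.6, 90.9]
orientation: [[0.968, 0.25, -0.0], [0.25, -0.968, 0.0], [-0.0, -0.0, -1.0]]
wrist_force: [-0.2, -0.4, -2.9]
grip_width: 31.1
finger_force: 60.2
t: 26.07
tool_pos: [539.2, 0.5, 86.7]
orientation: [[0.968, 0.25, -0.0], [0.25, -0.968, 0.0], [-0.0, -0.0, -1.0]]
wrist_force: [-0.0, 0.2, -1.5]
grip_width: 30.7
finger_force: 60.2
```

The bore is meshed: the underside is about 8 mm below the spline tops with no resistance. Continuing to the washer.

```bash
python3 -m inch '[-1,0,0,0.002,0,0,0, -1,0,0,0.004,0,0,0, -1,0,0,0.006,0,0,0, -1,0,0,0.009,0,0,0, -1,0,0,0.009,0,0,0]';python3 -m inch '[-1,0,0,0.001,0,0,0, -1,0,0,0.003,0,0,0, -1,0,0,0.004,0,0,0, -1,0,0,0.005,0,0,0, -1,0,0,0.005,0,0,0]';python3 -m inch '[-1,0,0,0.001,0,0,0, -1,0,0,0.002,0,0,0, -1,0,0,0.003,0,0,0, -1,0,0,0.003,0,0,0, -1,0,0,0.003,0,0,0]'
```

```text
t: 26.48
tool_pos: [539.1, 0.5, 77.3]
orientation: [[0.968, 0.25, -0.001], [0.25, -0.968, 0.0], [-0.001, -0.0, -1.0]]
wrist_force: [0.5, -1.1, -2.4]
grip_width: 31.0
finger_force: 60.2
t: 26.9
tool_pos: [539.4, 0.5, 73.1]
orientation: [[0.968, 0.25, 0.0], [0.25, -0.968, -0.0], [0.0, 0.0, -1.0]]
wrist_force: [-3.1, 0.6, 5.3]
grip_width: 30.9
finger_force: 60.9
t: 27.32
tool_pos: [539.4, 0.5, 70.3]
orientation: [[0.968, 0.25, 0.0], [0.25, -0.968, -0.0], [0.0, 0.0, -1.0]]
wrist_force: [-3.5, 0.4, 7.5]
grip_width: 31.1
finger_force: 61.2
```

```bash
python3 -m inch '[-1,0,0,0.001,0,0,0, -1,0,0,0.002,0,0,0, -1,0,0,0.0025,0,0,0, -1,0,0,0.0025,0,0,0, -1,0,0,0.0025,0,0,0]';python3 -m inch '[-1,0,0,0.0005,0,0,0, -1,0,0,0.001,0,0,0, -1,0,0,0.001,0,0,0, -1,0,0,0.001,0,0,0, -1,0,0,0.001,0,0,0]'
```

```text
t: 27.73
tool_pos: [539.5, 0.5, 68.6]
orientation: [[0.968, 0.25, 0.001], [0.25, -0.968, -0.0], [0.001, 0.001, -1.0]]
wrist_force: [-8.4, 1.3, 21.0]
grip_width: 31.2
finger_force: 63.2
t: 28.15
tool_pos: [539.6, 0.5, 68.5]
orientation: [[0.968, 0.25, 0.002], [0.25, -0.968, -0.0], [0.002, 0.001, -1.0]]
wrist_force: [-12.2, 2.1, 35.8]
grip_width: 31.1
finger_force: 65.1
```

```bash
python3 -m inch '[-1,0,0,-0.0005,0,0,0, -1,0,0,-0.0005,0,0,0, -1,0,0,-0.0005,0,0,0, -1,0,0,-0.0005,0,0,0, -1,0,0,-0.0005,0,0,0]'; python3 - <<'E'
from h import *
im=ctrl.get_image("scene"); m=im.max(2)<60
print([(y,int(np.where(m[y,255:345])[0].max()+255)) for y in (162,166,170,174,178,182)])
s=ctrl.observe(); print(s["t"],s["tool_pos"],s["wrist_force"])
E
```

```text
t: 28.57
tool_pos: [539.5, 0.5, 68.6]
orientation: [[0.968, 0.25, 0.002], [0.25, -0.968, -0.0], [0.001, 0.001, -1.0]]
wrist_force: [-8.9, 1.5, 28.1]
grip_width: 30.9
finger_force: 63.8
[(162, 321), (166, 329), (170, 330), (174, 326), (178, 323), (182, 320)]
28.6167 [5.39563717e+02 4.96997892e-01 6.85586709e+01] [-9.39208039  1.01413177 28.70050357]
```

The cover is still shut, and the gear is bottomed and held with about 28 N.

```bash
python3 -c "
from plant import ctrl
print(ctrl.job_done())"
```

```text
the job is handed in; nothing more can be done
None
```

I handed the job in at 28.6 s: the cover is latched shut (the catch took roughly 40 N of fingertip push, not the stated 10–12 N), and the gear is meshed and held at the bottom of the spring with about 28 N. While finding the fingertip height I also pressed the unit's deck with the fingertips at 51 N.

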